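# Nest a freshly bent angle bracket

### The arm

A 6-joint arm with a two-finger parallel gripper is mounted at the origin on the work surface. World frame = base frame: x ahead of the robot, y to its left, z up, the work surface at z = 0. Lengths are in m, angles in degrees, forces in N, time in s.
With the tool pointing down it reaches from about 0.275 to 0.725 m from the base axis. Payload 15.9 kg.
Tool frame: the origin (TCP) lies at the very end of the fingers, on their centre line; the grasp point (between the pads) lies robot.grip_depth behind it (robot.grip_depth is the distance from the TCP to the grasp point, in m); z points along the fingers, x is the direction in which the jaws open and shut, and the axes are right-handed (so a half turn about z gives the same grasp; the last joint's range is limited). The gripper opens to 85 mm and grips with 20 to 120 N. Pads are 22 mm wide; open, the fingers measure 114 mm over their backs; the gripper's body (76 mm by 85 mm) begins 54 mm behind the grasp point. The pads swing forward as they close: fully open they stand 13 mm farther back than shut.
Start: joints at [-63.197, 12.198, -1.971, 75.831, 0, 90], TCP at [0.225, -0.446, 0.231] pointing down, gripper open.
Joint ranges: [-170.91, 170.91], [-42.67, 98.43], [-65.05, 77.54], [-120.47, 116.71], [-90, 82.35], [-180, 180]. Speed limits (degrees/s): [108.29, 108.29, 136.94, 147.25, 180, 180].

### API

Orientations are given as a 3x3 rotation matrix whose columns are the frame's x, y, z axes.
In Python, from plant import robot gives the robot as it stands.
- The arm moves only by the tool apply_moves, never from a script. Its argument "increments" is a list of rows, each a list of 3 entries, a list of its own where there are three numbers: the closure, from -1 (fully open) to 1 (shut), then the shift along the tool's x, y, z in cm, then the turn, a rotation vector about the tool's x, y, z in degrees. In form: [[claw, [tx, ty, tz], [rx, ry, rz]], ...]. A call has 1 to 12 rows; each row is the pose to reach, as a shift and turn from the pose commanded when the call began, along the tool's axes at that moment; what a row does not reach only later rows make up. A row lasts 1/10 s, in which the tool goes at most 50 mm and 8.59 degrees, less where a joint would pass 70% of its speed; a pose out of reach is approached as far as the arm can. A call with a gripper value outside its range is refused whole. The fingers move at their own pace and stop on an object; the grip force is fixed at half the most. Time passes only in rows, so rows that repeat a pose let the fingers close. It gives the time, the measured TCP pose, the force and the opening at its end, in the units of the state.
- robot.get_obs(): the state, without advancing time (a new reading comes with each control period).
- robot.read_camera(name): name is "side" or "top" or "wrist"; returns the picture (384x512x3 uint8, blue, green, red); there is no depth.
- robot.camera_model(name): a dict with "fx", "fy", "cx", "cy" (pixels), "R" (3x3) and "t" (3): a world point X has camera coordinates R X + t. Camera axes: x right, y down, z forward; pixel columns grow to the right and rows downward; lengths in m; the calibration is good to about 2 mm. A picture is of the moment at which its call begins: read the wrist's pose just before it. camera_model takes no time and is no camera call; for the wrist camera it gives the pose at the moment of the call.
- robot.close_job(): hands the job in, once; it reports no verdict.
Trained networks look in the newest picture that a camera, given by its name, has taken for a name from the list of things; names that differ only in an ending like _2 or _b are one class to them, and where a whole thing is asked for, a point or a joint stands for the part that bears it (a point fixed in the world has none). Each returns a list of dicts, best first, with "confidence" (0 to 1); they miss things now and then, are a little off and sometimes report something else, mostly with a low value. They report only what shows in the picture. A call takes as long as a camera call. They do not tell look-alikes from the thing itself.
- robot.outline_of(camera, query): "mask" (384x512 bool, what is visible of it) and "rect" ([left, top, width, height] in pixels, round what is visible of it).
The state is a dict: "t": time; "q": joint angles; "qvel": joint speeds; "effort": joint torques, N m; "tool_pos": TCP position; "eef_rot": TCP orientation; "force": force on the tool from outside, world axes, zero at the start; "wrist_torque": the same for the moment, N m; "grip_width": finger opening in m.
Only numpy, scipy, OpenCV 4.12 (cv2) and the standard library are available. Lean on these libraries where they do the work, as an engineer would, in place of code of your own. Each camera call takes 0.05 s, during which the arm holds its last target. There are 200 camera calls.

### The job

Take the freshly bent steel angle bracket out of the open V-die and seat it fully home in the one nest whose pocket matches its length: one leg lying flat on the pocket floor with its free edge tucked under the hold-down lip, the other leg standing upright just inside the front sill. Ease it in gently by feel, without ramming it against the nest. Then let go, leaving the short bracket that is already nested, the locking pliers, the can and the tube offcut where they are.

Things in the scene. Friction and masses are not known exactly. Their poses are not given: they have to be found in the camera images.
- bracket: Dark steel angle, two legs at 90 degrees, 70 mm wide, 5 thick, 90 long, about 0.5 kg. Origin: outer corner of the bend, mid-length. Own x runs along one leg, own z along the other, y along the bend; legs fill x 0-70, z 0-5 and z 0-70, x 0-5. At first it lies bend-down in the die, z leg towards the robot, leaning to it 30 degrees from vertical, x leg rising away at 30 degrees.
- die: Fixed open V-die: a 150 mm long steel V channel on a stem and a 110 x 170 mm base plate 12 mm thick. Origin: centre of its underside; y along the V. The V's root is 50 mm over the origin; tipped: its flanks, 14 mm thick, bear the first 20 mm of the legs, the near one leaning 30 degrees from vertical. The rest of each leg stands free.
- nest_short: Fixed aluminium nest for a 60 mm long bracket, already filled. Origin: centre of underside; x from front sill to back lip, z up. Outside 89 x 79 mm; floor at z = 8; pocket 73 (x) by 63 (y), centred. Walls 8 thick: sill 18 and sides 10 above the floor. Hold-down lip over the pocket's last 10 mm: underside 12, top 17 above the floor; a leg only goes under it slanted, over the sill.
- nest_mid: Fixed aluminium nest for a 90 mm long bracket, empty. Origin: centre of underside; x from front sill to back lip, z up. Outside 89 x 109 mm; floor at z = 8; pocket 73 (x) by 93 (y), centred. Walls 8 thick: sill 18 and sides 10 above the floor. Hold-down lip over the pocket's last 10 mm: underside 12, top 17 above the floor; a leg only goes under it slanted, over the sill.
- nest_mid_heel (a point): Point on the pocket floor of nest_mid where the bracket's outer corner (its origin) belongs when seated: x = -35, y = 0, z = 8 mm in the nest's frame, same axes; there is 1.5 mm of play either way.
- nest_long: Fixed aluminium nest for a 120 mm long bracket, empty. Origin: centre of underside; x from front sill to back lip, z up. Outside 89 x 139 mm; floor at z = 8; pocket 73 (x) by 123 (y), centred. Walls 8 thick: sill 18 and sides 10 above the floor. Hold-down lip over the pocket's last 10 mm: underside 12, top 17 above the floor; a leg only goes under it slanted, over the sill.
- short_bracket: Bystander: the same angle bracket but 60 mm long, seated in nest_short; origin at its outer corner, its upright leg 70 mm high.
- pliers: Bystander: steel locking pliers lying flat, about 225 by 55 mm, 18 mm high; origin under the middle.
- can: Bystander: black can 56 mm across, 130 mm high; origin at the centre of its underside.
- tube: Bystander: square steel tube offcut lying flat, 140 by 40 by 40 mm; origin at the centre of its underside.
There are look-alikes about, which are no part of the job. What is shaped like the nest_mid but pink or red is not meant.

How it is judged (in metres and radians):
On the way:
1. the bracket is lifted clear of the die, its corner at least 40 mm above the root of the V (height (world z) of bracket above 0.09 m), for 0.2 s.
At the end, for the whole second after the job is handed in: The bracket rests, released, in nest_mid: its outer corner within 3.5 mm of the nest's heel point in x and y and within 2.5 mm in height, its bend parallel to the nest's length within 0.06 rad and one leg upright within 0.05 rad, so that the other lies flat with its edge under the lip (x of bracket in the frame of nest_mid_heel between -0.0035 and 0.0035 m and y of bracket in the frame of nest_mid_heel between -0.0035 and 0.0035 m and z of bracket in the frame of nest_mid_heel between -0.0025 and 0.0025 m and angle between the y axis of bracket and the y axis of nest_mid_heel, either way round below 0.06 rad and (angle between bracket's own z axis and vertical below 0.05 rad or angle between bracket's own x axis and vertical below 0.05 rad) and linear speed of bracket below 0.01 m/s and angular speed of bracket below 0.05 rad/s and contact force between the fingers and bracket below 0.1 N); the robot touches nothing.
It fails at once if the bracket is rammed into its nest with more than 40 N (contact force between bracket and nest_mid above 40 N).
It fails at once if the nested short bracket is moved more than 10 mm (distance of short_bracket from where it was at the start of the episode above 0.01 m).
It fails at once if the pliers is moved more than 20 mm (distance of pliers from where it was at the start of the episode above 0.02 m).
It fails at once if the can is moved more than 20 mm (distance of can from where it was at the start of the episode above 0.02 m).
It fails at once if the tube is moved more than 20 mm (distance of tube from where it was at the start of the episode above 0.02 m).
It also fails if it takes over 42 s, if anything falls off the work surface, if the arm or the gripper's body presses on something with over 40 N, if the wrist force passes 120 N, or if a joint passes its speed limit or range.

## Working session

There is one attempt and no reset: what is moved stays moved. The work goes in short steps, Python scripts to look and compute and a tool call to move; the robot and the scene stay as the last step left them, time stands still between calls to the robot, and variables do not carry over. Pictures are saved under pics/ and viewed, about 8 in all and at most 12, crops included, and the job is handed in when it is done.

Besides the shell and the picture viewer there is one more tool, called after "Emit:" as a command line: name --argument value ..., lists and objects as JSON in quotes. apply_moves: Moves the arm, as the interface text tells. Its arguments: {"type":"object","properties":{"increments":{"type":"array"}},"required":["increments"]}

```bash
mkdir -p pics; ls; python3 - <<'E'
from plant import robot
import cv2,numpy as np
o=robot.get_obs(); print(o, robot.grip_depth)
for c in ["side","top"]:
    im=robot.read_camera(c); cv2.imwrite(f"pics/{c}0.png",im)
    m=robot.camera_model(c); print(c,m["fx"],m["cx"],m["cy"],(-m["R"].T@m["t"]).round(3),m["R"].round(3).tolist())
    for q in ["bracket","die","nest_short","nest_mid","nest_long","short_bracket","pliers","can","tube"]:
        r=robot.outline_of(c,q)
        print(q,[(round(d["confidence"],2),d["rect"]) for d in r])
        for i,d in enumerate(r): np.save(f"pics/{c}_{q}_{i}.npy",d["mask"])
E
```

```text
pics
{'t': 0.0, 'q': array([-6.31983244e+01,  1.22233863e+01, -2.00949645e+00,  7.58289646e+01,
       -1.00534868e-04,  9.00016575e+01]), 'qvel': array([-0.10619669,  0.04040251, -0.04345935, -0.0667151 , -0.03457693,
        0.02519802]), 'effort': array([-8.84897054e-04, -6.86168718e+01,  4.87112081e+01,  1.75910670e-02,
       -1.92858909e-05, -2.22996175e-05]), 'tool_pos': array([ 0.22530169, -0.44599035,  0.2308198 ]), 'eef_rot': array([[ 4.50877560e-01, -8.92585675e-01, -4.88289411e-04],
       [-8.92585156e-01, -4.50877824e-01,  9.62687055e-04],
       [-1.07943954e-03,  1.78588999e-06, -9.99999417e-01]]), 'force': array([-0.19259291, -0.92830169, -0.89204985]), 'wrist_torque': array([-0.0173095 ,  0.02531263, -0.01761324]), 'grip_width': 0.08557176946632715} 0.0187
side 448.43057062742326 255.06420043870813 187.01027810662424 [0.421 1.263 0.945] [[-0.997, -0.082, 0.0], [-0.047, 0.566, -0.823], [0.067, -0.82, -0.568]]
bracket [(0.91, [237.6, 135.0, 26.1, 25.1])]
die [(0.75, [232.0, 144.5, 38.6, 37.9])]
nest_short [(0.83, [233.1, 219.9, 29.1, 24.6])]
nest_mid [(0.87, [291.3, 2
[... 387 characters left out ...]
8175 189.87291736914074 [ 0.465 -0.016  1.181] [[0.022, -1.0, -0.01], [-0.998, -0.021, -0.06], [0.06, 0.011, -0.998]]
bracket [(0.89, [323.5, 153.2, 48.7, 47.3])]
die [(0.59, [316.8, 157.0, 62.6, 51.6]), (0.52, [417.5, 158.0, 39.1, 24.0])]
nest_short [(0.91, [189.9, 173.5, 33.7, 29.2])]
nest_mid [(0.95, [117.0, 235.4, 41.9, 31.9]), (0.89, [135.3, 177.3, 40.2, 29.7]), (0.73, [73.2, 180.1, 48.8, 36.5])]
nest_long [(0.91, [225.0, 179.2, 50.7, 36.5])]
short_bracket [(0.87, [191.9, 177.0, 23.1, 25.5]), (0.5, [219.1, 118.0, 75.2, 18.4])]
pliers [(0.59, [218.2, 117.3, 77.9, 19.6]), (0.56, [134.9, 120.4, 56.4, 21.2])]
can [(0.78, [420.3, 159.6, 33.1, 20.8])]
tube [(0.81, [137.4, 120.1, 53.1, 20.9])]
```

```bash
python3 - <<'E'
import cv2
a=cv2.imread("pics/top0.png")[90:290,60:460]; cv2.imwrite("pics/topc.png",cv2.resize(a,(800,400),interpolation=2))
a=cv2.imread("pics/side0.png")[95:345,165:365]; cv2.imwrite("pics/sidec.png",cv2.resize(a,None,fx=2.4,fy=2.4,interpolation=2))
E
```

```text
(no output)
```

View pics/topc.png

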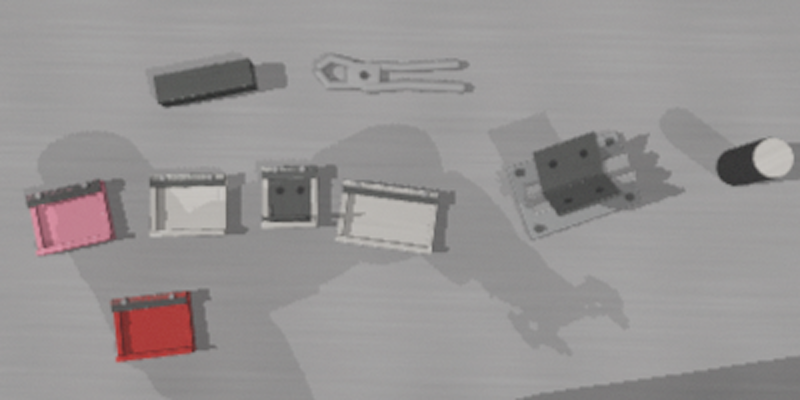

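View pics/sidec.png

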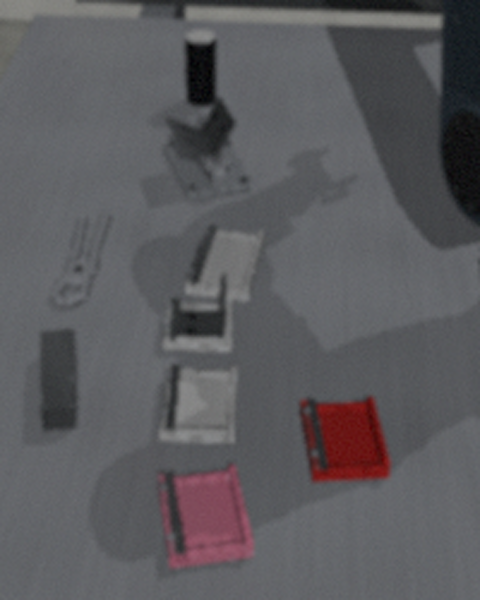

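The nests stand with their dark lips away from the robot. The real nest_mid is the white one at top pixel ~(155,192), the second candidate. The pink and red ones are look-alikes. The bracket lies in the die at ~(348,177). I'll fit silhouettes of the known solids to the masks.

```bash
cat > h.py <<'E'
import numpy as np,cv2
from scipy.optimize import minimize
from scipy.spatial.transform import Rotation as Ro
S=4
def box(a,b): return np.array([[x,y,z] for x in (a[0],b[0]) for y in (a[1],b[1]) for z in (a[2],b[2])],float)/1e3
BR=[box((0,-45,0),(70,45,5)),box((0,-45,0),(5,45,70))]
def nest(L):
    w=L/2
    return [box((-44.5,-w-8,0),(44.5,w+8,8)),box((-44.5,-w-8,8),(-36.5,w+8,26)),box((36.5,-w-8,8),(44.5,w+8,25)),
      box((-44.5,-w-8,8),(44.5,-w,18)),box((-44.5,w,8),(44.5,w+8,18)),box((26.5,-w,20),(44.5,w,25))]
def proj(m,X):
    c=X@m["R"].T+m["t"]; return np.c_[m["fx"]*c[:,0]/c[:,2]+m["cx"],m["fy"]*c[:,1]/c[:,2]+m["cy"]]
def sil(m,boxes,R,t):
    im=np.zeros((384*S,512*S),np.uint8)
    for b in boxes:
        p=proj(m,b@R.T+t)*S+S/2
        cv2.fillConvexPoly(im,cv2.convexHull(np.round(p*16).astype(np.int32)),1,shift=4)
    return im>0
def Rz(y): return Ro.from_euler('z',y,degrees=True).as_matrix()
def Ry(p): return Ro.from_euler('y',p,degrees=True).as_matrix()
def fit(views,boxes,x0,pose,step):
    big=[np.kron(k,np.ones((S,S),bool)) for _,k in views]
    def cost(v):
        R,t=pose(v); c=0
        for (m,_),k in zip(views,big):
            s=sil(m,boxes,R,t); c+=1-(s&k).sum()/max(1,(s|k).sum())
        return c/len(views)
    x0=np.array(x0,float); sx=np.vstack([x0]+[x0+np.eye(len(x0))[i]*step[i] for i in range(len(x0))])
    r=minimize(cost,x0,method="Nelder-Mead",options=dict(initial_simplex=sx,maxiter=200,xatol=1e-4,fatol=1e-4))
    return r.x,r.fun
nestpose=lambda v:(Rz(v[2]),np.array([v[0],v[1],0]))
brpose=lambda v:(Rz(v[2])@Ry(-30),np.array([v[0],v[1],0.05]))  # x leg rises 30deg
def back(m,u,v,z):
    d=m["R"].T@np.array([(u-m["cx"])/m["fx"],(v-m["cy"])/m["fy"],1]); c=-m["R"].T@m["t"]
    return c+d*(z-c[2])/d[2]
E
python3 - <<'E'
from plant import robot
from h import *
T=robot.camera_model("top");Sd=robot.camera_model("side")
ld=lambda n:np.load(f"pics/{n}.npy")
n0=back(T,155.4,192,.02);b0=back(T,348,177,.08)
print(n0,b0)
for tag,V in [("both",[(T,ld("top_nest_mid_1")),(Sd,ld("side_nest_mid_2"))]),("top",[(T,ld("top_nest_mid_1"))]),("side",[(Sd,ld("side_nest_mid_2"))])]:
    print("nest",tag,fit(V,nest(93),[n0[0],n0[1],0],nestpose,[.01,.01,5]))
for tag,V in [("both",[(T,ld("top_bracket_0")),(Sd,ld("side_bracket_0"))]),("top",[(T,ld("top_bracket_0"))])]:
    print("br",tag,fit(V,BR,[b0[0],b0[1],17],brpose,[.01,.01,5]))
w=robot.camera_model("wrist");o=robot.get_obs()
c=-w["R"].T@w["t"];R=o["eef_rot"]
print("wrist cam in tool:",(R.T@(c-o["tool_pos"])).round(4),(w["R"]@R).round(3).tolist(),w["fx"])
E
```

```text
[0.52197822 0.30429578 0.02      ] [ 0.57171722 -0.24173462  0.08      ]
nest both (array([0.5226696 , 0.30863647, 3.1117391 ]), np.float64(0.05062443680466788))
nest top (array([0.52280787, 0.30858197, 2.35088371]), np.float64(0.02337135614702157))
nest side (array([0.52200184, 0.30859725, 3.26110659]), np.float64(0.07197018378100506))
br both (array([ 0.56035715, -0.24348075, 19.09543648]), np.float64(0.07778434596667105))
br top (array([ 0.5605482 , -0.24305265, 19.28473919]), np.float64(0.04314200031567317))
wrist cam in tool: [-0.0009 -0.0677 -0.1436] [[1.0, 0.0, 0.0], [-0.0, 0.963, -0.269], [-0.0, 0.269, 0.963]] 321.3477750358306
```

```bash
cat >> h.py <<'E'
def delta(o,Rt,pt):
    R=o["eef_rot"]; d=R.T@(pt-o["tool_pos"])*100
    r=Ro.from_matrix(R.T@Rt).as_rotvec(degrees=True)
    print("shift",d.round(2).tolist(),"turn",r.round(2).tolist(),"target",pt.round(4).tolist())
def toolR(Rb): return np.c_[Rb[:,0],-Rb[:,1],-Rb[:,2]]
def grasp(Rb,tb,zb,xb=2.5,yb=0): return toolR(Rb), tb+Rb@(np.array([xb,yb,zb])/1e3)
E
python3 - <<'E'
from plant import robot
from h import *
o=robot.get_obs(); Rb,tb=brpose([.5604,-.2433,19.2])
delta(o,*grasp(Rb,tb,158)); delta(o,*grasp(Rb,tb,38))
E
```

```text
shift [-4.03, -31.43, 4.32] turn [21.53, 24.6, -80.37] target [0.4878, -0.2686, 0.1881]
shift [-3.24, -37.38, 14.72] turn [21.53, 24.6, -80.37] target [0.5445, -0.2488, 0.0842]
```

Emit:
apply_moves --increments '[[-1,[-4,-31.4,4.3],[21.5,24.6,-80.4]],[-1,[-4,-31.4,4.3],[21.5,24.6,-80.4]],[-1,[-4,-31.4,4.3],[21.5,24.6,-80.4]],[-1,[-4,-31.4,4.3],[21.5,24.6,-80.4]],[-1,[-4,-31.4,4.3],[21.5,24.6,-80.4]],[-1,[-4,-31.4,4.3],[21.5,24.6,-80.4]],[-1,[-4,-31.4,4.3],[21.5,24.6,-80.4]],[-1,[-4,-31.4,4.3],[21.5,24.6,-80.4]],[-1,[-4,-31.4,4.3],[21.5,24.6,-80.4]],[-1,[-4,-31.4,4.3],[21.5,24.6,-80.4]],[-1,[-4,-31.4,4.3],[21.5,24.6,-80.4]],[-1,[-4,-31.4,4.3],[21.5,24.6,-80.4]]]'

```text
t: 2.2
tool_pos: [0.4875, -0.2694, 0.1881]
eef_rot: [[0.82, 0.325, 0.471], [0.281, -0.946, 0.163], [0.499, -0.001, -0.867]]
force: [0.1, -0.0, -0.1]
grip_width: 0.0854
```

```bash
cat > look.py <<'E'
from plant import robot
from h import *
import sys
o=robot.get_obs(); m=robot.camera_model("wrist"); im=robot.read_camera("wrist")
r=robot.outline_of("wrist","bracket"); print([(round(d["confidence"],2),d["rect"]) for d in r])
Rb,tb=brpose([.5604,-.2433,19.2]); delta(o,*grasp(Rb,tb,158)); print(o["t"],o["force"])
if r: np.save("pics/w_br.npy",r[0]["mask"])
for tag,x in [("nom",[.5604,-.2433,19.2])]+([("fit",fit([(m,r[0]["mask"])],BR,[.5604,-.2433,19.2],brpose,[.004,.004,3])[0])] if r else []):
    s=sil(m,BR,*brpose(x)).astype(np.uint8)[S//2::S,S//2::S]; print(tag,x, "IoU",(s.astype(bool)&r[0]["mask"]).sum()/(s.astype(bool)|r[0]["mask"]).sum() if r else 0)
    cv2.drawContours(im,cv2.findContours(s,0,2)[0],-1,(0,255,0) if tag=="nom" else (0,0,255),1)
cv2.imwrite("pics/w1.png",im)
E
python3 look.py
```

```text
[(0.83, [250.5, 128.7, 81.4, 121.8])]
shift [0.05, -0.07, 0.03] turn [0.06, 0.1, -0.23] target [0.4878, -0.2686, 0.1881]
2.2 [ 0.10948396 -0.02228177 -0.11037231]
nom [0.5604, -0.2433, 19.2] IoU 0.9292237442922374
fit [ 0.55881322 -0.24303678 20.15194774] IoU 0.978329017309527
```

View pics/w1.png

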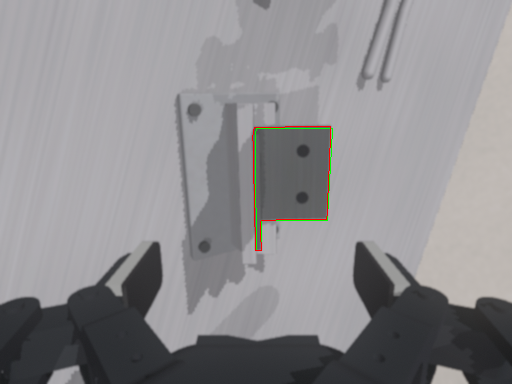

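The overlay outlines match the bracket at (255–330, 127–250), and the z leg at column ~257 lies centred between the open jaws. Next I approach and grip.

```bash
python3 - <<'E'
from plant import robot
from h import *
o=robot.get_obs(); Rb,tb=brpose([.5592,-.2431,19.9]); delta(o,*grasp(Rb,tb,38))
E
```

```text
shift [-0.08, -0.09, 11.98] turn [0.41, 0.08, -0.77] target [0.5434, -0.2488, 0.0842]
```

Emit:
apply_moves --increments '[[-1,[-0.1,-0.1,3],[0.3,0,-0.8]],[-1,[-0.1,-0.1,6],[0.3,0,-0.8]],[-1,[-0.1,-0.1,8.5],[0.3,0,-0.8]],[-1,[-0.1,-0.1,10.5],[0.3,0,-0.8]],[-1,[-0.1,-0.1,12],[0.3,0,-0.8]],[-1,[-0.1,-0.1,12],[0.3,0,-0.8]]]'

```text
t: 2.9
tool_pos: [0.5431, -0.2473, 0.0823]
eef_rot: [[0.815, 0.342, 0.468], [0.297, -0.94, 0.17], [0.498, 0.0, -0.867]]
force: [-0.9, 0.3, 0.5]
grip_width: 0.0856
```

Emit:
apply_moves --increments '[[1,[0,0,0],[0,0,0]],[1,[0,0,0],[0,0,0]],[1,[0,0,0],[0,0,0]],[1,[0,0,0],[0,0,0]],[1,[0,0,0],[0,0,0]],[1,[0,0,0],[0,0,0]],[1,[0,0,0],[0,0,0]],[1,[0,0,0],[0,0,0]]]'

```text
t: 3.7
tool_pos: [0.5431, -0.2489, 0.0842]
eef_rot: [[0.813, 0.343, 0.47], [0.298, -0.939, 0.169], [0.5, 0.003, -0.866]]
force: [-4.8, 0.3, 6.2]
grip_width: 0.0039
```

Emit:
apply_moves --increments '[[1,[0.25,0,-0.43],[0,0,0]],[1,[0.75,0,-1.3],[0,0,0]],[1,[1.5,0,-2.6],[0,0,0]],[1,[2.5,0,-4.33],[0,0,0]],[1,[3.75,0,-6.5],[0,0,0]],[1,[5,0,-8.7],[0,0,0]],[1,[6,0,-10.4],[0,0,0]],[1,[6,0,-10.4],[0,0,0]],[1,[6,0,-10.4],[0,0,0]],[1,[6,0,-10.4],[0,0,0]]]'

```text
t: 4.7
tool_pos: [0.5424, -0.2479, 0.2025]
eef_rot: [[0.814, 0.343, 0.469], [0.298, -0.939, 0.17], [0.499, 0.001, -0.867]]
force: [0.6, 0.3, -4.9]
grip_width: 0.0037
```

```bash
python3 - <<'E'
from plant import robot
from h import *
o=robot.get_obs(); print(o["force"],o["wrist_torque"],o["grip_width"])
# target: above nest, 130 mm, tilt heel-up 25deg
N=np.array([.5226,.3086,0]);yaw=2.8
Rb=Rz(yaw)@Ry(25); heel=N+Rz(yaw)@np.array([-.06,0,.16]); delta(o,*grasp(Rb,heel,38))
for ti in ("top","side"):
    im=robot.read_camera(ti); r=robot.outline_of(ti,"bracket"); print(ti,[(round(d["confidence"],2),d["rect"]) for d in r])
E
```

```text
[ 0.6353047   0.30471997 -4.94240812] [-0.32537168  0.97715635 -0.00740807] 0.0037366294835489617
shift [11.07, -54.19, 7.33] turn [-0.69, -54.48, 17.93] target [0.481, 0.3066, 0.1934]
top [(0.94, [333.0, 146.2, 47.0, 51.3])]
side [(0.82, [236.3, 115.9, 25.5, 15.8])]
```

```bash
python3 - <<'E'
from plant import robot
from h import *
o=robot.get_obs(); delta(o,toolR(Rz(2.8)),np.array([.50,.20,.24]))
E
```

```text
shift [11.73, -43.54, 2.39] turn [-4.41, -29.72, 16.89] target [0.5, 0.2, 0.24]
```

Emit:
apply_moves --increments '[[1,[0.4,-1.5,0.1],[-0.2,-1,0.6]],[1,[1.2,-4.4,0.2],[-0.5,-3,1.7]],[1,[2.3,-8.7,0.5],[-0.9,-6,3.4]],[1,[3.7,-13.5,0.7],[-1.4,-9.3,5.2]],[1,[5.0,-18.5,1.0],[-1.9,-12.6,7.2]],[1,[6.3,-23.5,1.3],[-2.4,-16,9.1]],[1,[7.7,-28.5,1.6],[-2.9,-19.5,11.1]],[1,[9.0,-33.3,1.8],[-3.4,-22.7,12.9]],[1,[10.1,-37.5,2.1],[-3.8,-25.6,14.5]],[1,[11.0,-40.8,2.2],[-4.1,-27.8,15.8]],[1,[11.5,-42.8,2.3],[-4.3,-29.2,16.6]],[1,[11.7,-43.5,2.4],[-4.4,-29.7,16.9]]]'

```text
t: 6.1
tool_pos: [0.5001, 0.2016, 0.2397]
eef_rot: [[0.999, 0.051, -0.0], [0.051, -0.999, -0.0], [-0.0, 0.0, -1.0]]
force: [-0.3, -0.7, -3.5]
grip_width: 0.0041
```

Emit:
apply_moves --increments '[[1,[0,0,0],[0,0,0]],[1,[0,0,0],[0,0,0]],[1,[0,0,0],[0,0,0]],[1,[0,0,0],[0,0,0]]]'

```text
t: 6.5
tool_pos: [0.5003, 0.1983, 0.2406]
eef_rot: [[0.999, 0.048, 0.002], [0.048, -0.999, -0.0], [0.002, 0.001, -1.0]]
force: [-0.3, 0.4, -3.6]
grip_width: 0.0042
```

```bash
cat > look2.py <<'E'
from plant import robot
from h import *
o=robot.get_obs(); m=robot.camera_model("wrist"); im=robot.read_camera("wrist"); print(o["tool_pos"],o["eef_rot"][2],o["force"])
r=robot.outline_of("wrist","nest_mid"); print([(round(d["confidence"],2),d["rect"]) for d in r])
q=robot.outline_of("wrist","bracket"); print("br",[(round(d["confidence"],2),d["rect"]) for d in q])
s=sil(m,nest(93),*nestpose([.5226,.3086,2.8])).astype(np.uint8)[S//2::S,S//2::S]
cv2.drawContours(im,cv2.findContours(s,0,2)[0],-1,(0,255,0),1)
for d in r:
    x,f=fit([(m,d["mask"])],nest(93),[.5226,.3086,2.8],nestpose,[.004,.004,3]); print(x,f)
for d in q[:1]:
    T=toolR(np.eye(3))  # bracket in tool frame: x,y offset, z, pitch, yaw
    R,p=o["eef_rot"],o["tool_pos"]
    bp=lambda v:(R@toolR(np.eye(3)).T@Ry(v[3])@Rz(v[4]), p+R@(np.array([-.0025+v[0],v[1],.038+v[2]])))
    for x in ([0,0,0,0,0],): 
        s=sil(m,BR,*bp(x)).astype(np.uint8)[S//2::S,S//2::S]; cv2.drawContours(im,cv2.findContours(s,0,2)[0],-1,(255,0,0),1)
    x,f=fit([(m,d["mask"])],BR,[0,0,0,0,0],bp,[.003,.003,.003,2,2]); print("br in tool",x,f)
cv2.imwrite("pics/w2.png",im); 
E
python3 look2.py
```

```text
[0.50029329 0.19834805 0.24055603] [ 1.94939574e-03  5.09755539e-04 -9.99997970e-01] [-0.28981835  0.352656   -3.58972104]
[(0.79, [63.4, 0.3, 104.8, 67.6]), (0.59, [239.0, 0.0, 90.5, 113.9])]
br [(0.81, [247.1, 146.4, 136.2, 193.3])]
[0.5226 0.3086 2.8   ] 1.0
[0.51978243 0.31006561 2.68022325] 0.014421294338812563
br in tool [ 6.48488553e-03  2.06109894e-03  2.44122491e-02 -6.27903817e+00
  3.25199926e-02] 0.11693789712475411
```

View pics/w2.png

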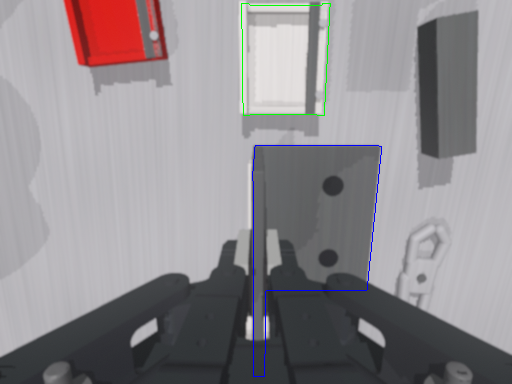

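The nest at (240–328, 2–115) is cut at the image's top edge, and it sits ~2 px left of the prediction. The held bracket matches its outline. I'll step back 4 cm for a full view of both.

Emit:
apply_moves --increments '[[1,[0,2,0],[0,0,0]],[1,[0,4,0],[0,0,0]],[1,[0,4,0],[0,0,0]],[1,[0,4,0],[0,0,0]],[1,[0,4,0],[0,0,0]]]'

```text
t: 7.15
tool_pos: [0.5022, 0.1597, 0.2404]
eef_rot: [[0.999, 0.049, 0.001], [0.049, -0.999, -0.0], [0.001, 0.0, -1.0]]
force: [-0.7, 0.2, -4.6]
grip_width: 0.004
```

```bash
cat > look3.py <<'E'
from plant import robot
from h import *
o=robot.get_obs(); m=robot.camera_model("wrist"); im=robot.read_camera("wrist"); print(o["tool_pos"],o["force"])
cv2.imwrite("pics/w3raw.png",im)
r=robot.outline_of("wrist","nest_mid"); best=None
for d in r:
    x,f=fit([(m,d["mask"])],nest(93),[.5210,.3090,2.8],nestpose,[.004,.004,3]); print(d["rect"],x,f)
    if best is None or f<best[1]: best=(x,f)
q=robot.outline_of("wrist","bracket")[0]["mask"]; np.save("pics/w3_br.npy",q)
R,p=o["eef_rot"],o["tool_pos"]
bp=lambda v:(R@toolR(np.eye(3)).T@Ry(v[3])@Rz(v[4]), p+R@(np.array([-.0025+v[0],v[1],.038+v[2]])))
# only rows free of gripper
mm=np.zeros((384,512),bool); mm[:225]=1
import h
big=np.kron(q&mm,np.ones((S,S),bool)); MM=np.kron(mm,np.ones((S,S),bool))
def cost(v):
    w=np.array([0,v[0],v[1],v[2],v[3]]); s=sil(m,BR,*bp(w))&MM
    return 1-(s&big).sum()/(s|big).sum()
sx=np.vstack([np.zeros(4)]+[np.eye(4)[i]*[.003,.003,2,2][i] for i in range(4)])
f=minimize(cost,np.zeros(4),method="Nelder-Mead",options=dict(initial_simplex=sx,maxiter=200)); print("br y,z,pitch,yaw",f.x,f.fun,cost(np.zeros(4)))
z=cv2.resize(im,None,fx=4,fy=4,interpolation=2)
def dr(b,R_,t_,c):
    for k in b:
        P=(proj(m,k@R_.T+t_)*4+2)
        for i in range(8):
            for j in range(i):
                if bin(i^j).count("1")==1: cv2.line(z,tuple(int(a) for a in P[i]),tuple(int(a) for a in P[j]),c,1)
dr(nest(93),*nestpose(best[0]),(0,255,0)); dr(BR,*bp([0,0,0,0,0]),(255,0,0))
cv2.imwrite("pics/w3.png",z[100:1300,800:1600][::2,::2]); cv2.imwrite("pics/w3b.png",z[540:1140,900:1600])
E
python3 look3.py
```

```text
[0.50218815 0.1596612  0.24036878] [-0.74274399  0.24204203 -4.57978203]
[70.3, 2.9, 95.4, 28.0] [0.521 0.309 2.8  ] 1.0
[239.6, 0.0, 89.9, 77.4] [0.51965029 0.31024604 2.73847677] 0.009656671965502794
br y,z,pitch,yaw [-3.99020365e-05  2.31036506e-03 -5.35953279e-01  7.94307414e-02] 0.005835721048820797 0.029489085168851292
```

View pics/w3.png

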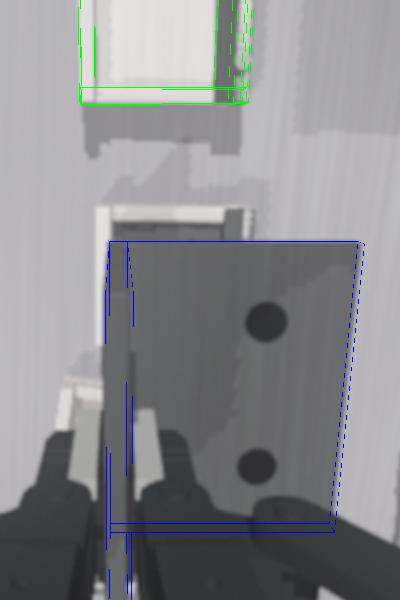

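The green nest outline fits, but I stepped the wrong way and the nest is cropped further. The blue bracket outline is within ~1–2 mm. I'll move to y≈0.225 for the full view.

Emit:
apply_moves --increments '[[1,[0,-2,0],[0,0,0]],[1,[0,-4.5,0],[0,0,0]],[1,[0,-6.5,0],[0,0,0]],[1,[0,-6.5,0],[0,0,0]],[1,[0,-6.5,0],[0,0,0]],[1,[0,-6.5,0],[0,0,0]]]'

```text
t: 7.9
tool_pos: [0.499, 0.2239, 0.2403]
eef_rot: [[0.999, 0.049, 0.001], [0.049, -0.999, -0.001], [0.001, 0.001, -1.0]]
force: [-0.7, -1.0, -4.6]
grip_width: 0.0041
```

```bash
sed -i 's/mm\[:225\]/mm[:215]/; s/z\[100:1300,800:1600\]\[::2,::2\]/z[40:640,840:1640]/' look3.py; python3 look3.py
```

```text
[0.4990124  0.22394499 0.24026597] [-0.68073526 -1.04806203 -4.64869047]
[240.1, 30.0, 87.6, 108.1] [0.51968729 0.31000476 2.51086487] 0.015048476454293636
[61.1, 4.9, 110.4, 87.4] [0.521 0.309 2.8  ] 1.0
[415.9, 36.8, 58.2, 146.1] [0.521 0.309 2.8  ] 1.0
br y,z,pitch,yaw [ 1.83523879e-04  3.02056737e-03 -4.42410036e-01  1.73764515e-01] 0.010498128378330418 0.032100154733436526
```

View pics/w3.png

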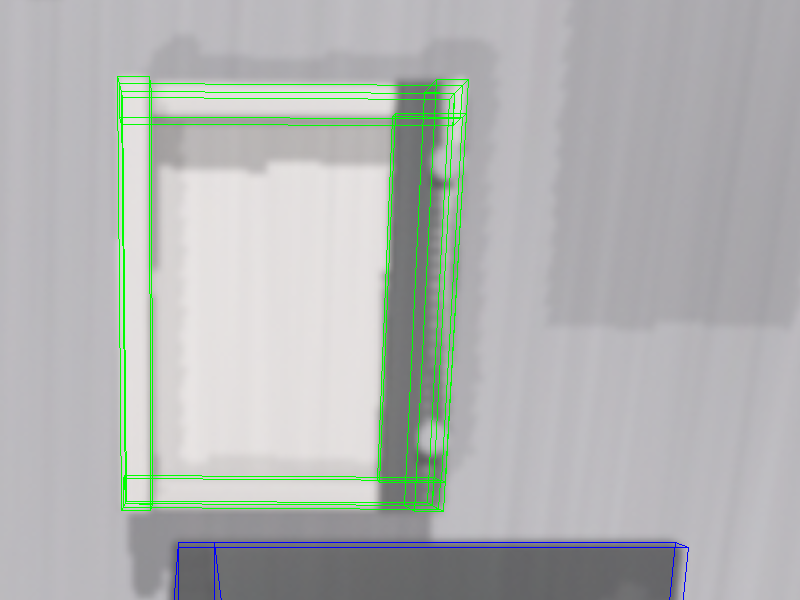

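The wrist fit places the nest sharply at (0.5197, 0.310), yaw 2.6°. The held bracket is ~2–3 mm lower in the fingers than nominal. Next target: a hover slanted at 25°, with the leg tip 30 mm above the floor and 9 mm short of the lip.

```bash
cat >> h.py <<'E'
N=np.array([.5199,.3099,0]);YAW=2.65;ZB=40.5
def tgt(a,Xt,Zt,dy=0):
    R=Rz(YAW)@Ry(a); tip=N+Rz(YAW)@np.array([Xt-36.5,dy,8+Zt])/1e3
    return grasp(R,tip-R@[.07,0,0],ZB)
def where(o,a=None):
    R=o["eef_rot"]; Rb=np.c_[R[:,0],-R[:,1],-R[:,2]]; heel=o["tool_pos"]-Rb@np.array([2.5,0,ZB])/1e3
    f=lambda p:(Rz(YAW).T@(p-N)*1e3+[36.5,0,-8]).round(1)
    e=Ro.from_matrix(Rz(YAW).T@Rb).as_euler('zyx',degrees=True).round(2)
    print("heel XYZ",f(heel),"tip",f(heel+Rb@[.07,0,0]),"yaw,tilt,roll",e,"F",(Rz(YAW).T@o["force"]).round(1),"M",o["wrist_torque"].round(2),"t",o["t"])
E
python3 - <<'E'
from plant import robot
from h import *
o=robot.get_obs(); where(o); delta(o,*tgt(25,54,30))
E
```

```text
heel XYZ [  9.3 -85.1 191.9] tip [ 79.3 -85.  192. ] yaw,tilt,roll [ 0.11 -0.08 -0.04] F [ 0.   1.  -4.6] M [ 0.01  0.06 -0.01] t 8.05
shift [-0.18, -8.52, 13.71] turn [0.06, -25.08, 0.1] target [0.4934, 0.3087, 0.1032]
```

Emit:
apply_moves --increments '[[1,[0,-2,1],[0,-4,0]],[1,[0,-5,3],[0,-11,0]],[1,[-0.1,-7.5,6],[0,-18,0.1]],[1,[-0.2,-8.5,9],[0,-25,0.1]],[1,[-0.2,-8.5,11.5],[0,-25,0.1]],[1,[-0.2,-8.5,13],[0,-25,0.1]],[1,[-0.2,-8.5,13.7],[0,-25,0.1]],[1,[-0.2,-8.5,13.7],[0,-25,0.1]],[1,[-0.2,-8.5,13.7],[0,-25,0.1]],[1,[-0.2,-8.5,13.7],[0,-25,0.1]]]'

```text
t: 9.05
tool_pos: [0.4936, 0.3092, 0.1049]
eef_rot: [[0.907, 0.047, -0.419], [0.043, -0.999, -0.02], [-0.419, -0.0, -0.908]]
force: [0.7, 0.2, -3.7]
grip_width: 0.004
```

```bash
cat > st.py <<'E'
import sys
from plant import robot
from h import *
o=robot.get_obs(); where(o)
for a in sys.argv[1:]: delta(o,*tgt(*map(float,a.split(","))))
E
python3 st.py 25,54,30 25,54,8 25,54,0
python3 - <<'E'
from plant import robot
from h import *
im=robot.read_camera("side"); m=robot.camera_model("side"); o=robot.get_obs()
R=o["eef_rot"]; Rb=np.c_[R[:,0],-R[:,1],-R[:,2]]; heel=o["tool_pos"]-Rb@np.array([2.5,0,ZB])/1e3
im=robot.read_camera("wrist"); m=robot.camera_model("wrist")
z=cv2.resize(im,None,fx=3,fy=3,interpolation=2)
def dr(b,R_,t_,c):
    for k in b:
        P=(proj(m,k@R_.T+t_)*3+1)
        for i in range(8):
            for j in range(i):
                if bin(i^j).count("1")==1: cv2.line(z,tuple(int(a) for a in P[i]),tuple(int(a) for a in P[j]),c,1)
dr(nest(93),*nestpose([N[0],N[1],YAW]),(0,255,0)); dr(BR,Rb,heel,(255,0,0))
cv2.imwrite("pics/w4.png",z[250:850,500:1300])
E
```

```text
heel XYZ [-9.1  0.5 61.2] tip [54.5  0.5 31.8] yaw,tilt,roll [ 5.000e-02  2.478e+01 -2.000e-02] F [ 0.8  0.1 -3.7] M [ 0.08 -0.77 -0.04] t 9.05
shift [0.05, 0.05, 0.16] turn [0.02, -0.22, 0.05] target [0.4934, 0.3087, 0.1032]
shift [0.97, 0.05, 2.16] turn [0.02, -0.22, 0.05] target [0.4934, 0.3087, 0.0812]
shift [1.3, 0.05, 2.89] turn [0.02, -0.22, 0.05] target [0.4934, 0.3087, 0.0732]
```

View pics/w4.png

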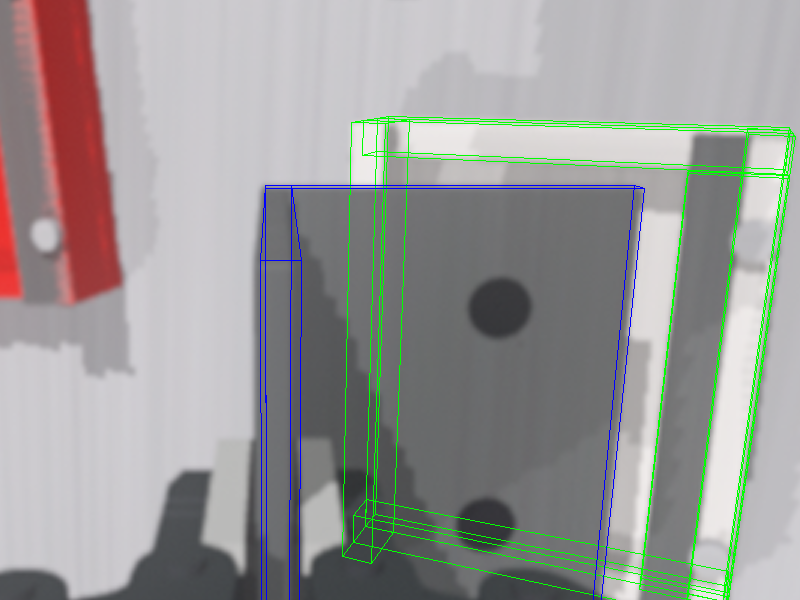

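Bracket and nest overlays both agree with the picture to about 1 mm. The leg tip edge is at ~(640,190), short of the lip edge at ~(690,170). I descend to just above the floor, then go down by feel.

Emit:
apply_moves --increments '[[1,[0.3,0.05,0.7],[0,-0.2,0]],[1,[0.65,0.05,1.4],[0,-0.2,0]],[1,[0.9,0.05,1.9],[0,-0.2,0]],[1,[1.05,0.05,2.3],[0,-0.2,0]],[1,[1.05,0.05,2.3],[0,-0.2,0]],[1,[1.05,0.05,2.3],[0,-0.2,0]]]'

```text
t: 9.75
tool_pos: [0.4929, 0.3085, 0.078]
eef_rot: [[0.904, 0.047, -0.424], [0.042, -0.999, -0.021], [-0.425, 0.001, -0.905]]
force: [0.5, -0.4, -4.8]
grip_width: 0.0043
```

```bash
python3 st.py 25,54,4
```

```text
heel XYZ [-10.   -0.3  34.4] tip [53.4 -0.2  4.6] yaw,tilt,roll [ 0.06 25.13 -0.08] F [ 0.5 -0.4 -4.8] M [ 0.09 -0.72 -0.02] t 9.75
shift [0.08, -0.02, 0.05] turn [0.08, 0.13, 0.02] target [0.4934, 0.3087, 0.0772]
```

Emit:
apply_moves --increments '[[1,[0.04,0,0.09],[0,0,0]],[1,[0.08,0,0.18],[0,0,0]],[1,[0.12,0,0.27],[0,0,0]],[1,[0.12,0,0.27],[0,0,0]],[1,[0.12,0,0.27],[0,0,0]]]'

```text
t: 10.25
tool_pos: [0.4929, 0.3084, 0.075]
eef_rot: [[0.904, 0.047, -0.424], [0.042, -0.999, -0.021], [-0.425, 0.001, -0.905]]
force: [-0.4, 0.8, -3.4]
grip_width: 0.0039
```

```bash
python3 st.py 25,54,0
```

```text
heel XYZ [-10.   -0.3  31.4] tip [53.3 -0.3  1.7] yaw,tilt,roll [ 0.05 25.12 -0.08] F [-0.3  0.8 -3.4] M [ 0.04 -0.72  0.04] t 10.25
shift [0.12, -0.02, 0.14] turn [0.07, 0.12, 0.02] target [0.4934, 0.3087, 0.0732]
```

Emit:
apply_moves --increments '[[1,[0.02,0,0.045],[0,0,0]],[1,[0.04,0,0.09],[0,0,0]],[1,[0.06,0,0.135],[0,0,0]],[1,[0.06,0,0.135],[0,0,0]]]'

```text
t: 10.65
tool_pos: [0.4928, 0.3084, 0.0734]
eef_rot: [[0.904, 0.047, -0.424], [0.042, -0.999, -0.021], [-0.425, 0.001, -0.905]]
force: [0.4, -0.0, -5.6]
grip_width: 0.0041
```

```bash
python3 st.py
```

```text
heel XYZ [-10.1  -0.3  29.8] tip [53.3 -0.3  0.1] yaw,tilt,roll [ 0.06 25.13 -0.09] F [ 0.4 -0.  -5.6] M [ 0.05 -0.71  0.03] t 10.65
```

Emit:
apply_moves --increments '[[1,[0.02,0,0.045],[0,0,0]],[1,[0.04,0,0.09],[0,0,0]],[1,[0.04,0,0.09],[0,0,0]]]'

```text
t: 10.95
tool_pos: [0.4928, 0.3084, 0.0725]
eef_rot: [[0.904, 0.047, -0.424], [0.042, -0.999, -0.021], [-0.425, 0.001, -0.905]]
force: [-0.5, -0.4, -3.6]
grip_width: 0.0042
```

```bash
python3 st.py
```

```text
heel XYZ [-10.1  -0.3  28.8] tip [53.2 -0.3 -0.9] yaw,tilt,roll [ 0.06 25.13 -0.09] F [-0.5 -0.4 -3.6] M [-0.01 -0.71 -0.03] t 10.95
```

Emit:
apply_moves --increments '[[1,[0.02,0,0.045],[0,0,0]],[1,[0.04,0,0.09],[0,0,0]],[1,[0.04,0,0.09],[0,0,0]]]'

```text
t: 11.25
tool_pos: [0.4928, 0.3084, 0.0715]
eef_rot: [[0.904, 0.047, -0.424], [0.042, -0.999, -0.021], [-0.425, 0.001, -0.905]]
force: [-0.5, 0.2, -4.0]
grip_width: 0.0042
```

```bash
python3 st.py
```

```text
heel XYZ [-10.1  -0.3  27.8] tip [53.2 -0.3 -1.9] yaw,tilt,roll [ 0.06 25.13 -0.09] F [-0.5  0.2 -4. ] M [ 0.08 -0.75  0.01] t 11.25
```

Emit:
apply_moves --increments '[[1,[0.02,0,0.045],[0,0,0]],[1,[0.04,0,0.09],[0,0,0]],[1,[0.04,0,0.09],[0,0,0]]]'

```text
t: 11.55
tool_pos: [0.4927, 0.3085, 0.0709]
eef_rot: [[0.904, 0.047, -0.424], [0.042, -0.999, -0.021], [-0.424, 0.001, -0.905]]
force: [-2.1, 0.3, 0.7]
grip_width: 0.0043
```

```bash
python3 st.py
```

```text
heel XYZ [-10.2  -0.2  27.3] tip [53.2 -0.2 -2.4] yaw,tilt,roll [ 0.05 25.12 -0.07] F [-2.1  0.4  0.7] M [-0.02 -0.04  0.  ] t 11.55
```

Floor contact is felt, about 5 N. That corrects the grip depth to ZB≈38, the nominal grasp. I raise 1 mm and slide under the lip.

```bash
sed -i 's/ZB=40.5/ZB=38.0/' h.py; python3 st.py 25,54,1 25,67,1
```

```text
heel XYZ [-9.1 -0.2 29.6] tip [54.3 -0.2 -0.1] yaw,tilt,roll [ 0.05 25.12 -0.07] F [-2.1  0.4  0.7] M [-0.02 -0.04  0.  ] t 11.55
shift [-0.08, -0.01, -0.08] turn [0.06, 0.12, 0.02] target [0.4923, 0.3086, 0.072]
shift [1.1, -0.01, -0.63] turn [0.06, 0.12, 0.02] target [0.5053, 0.3092, 0.072]
```

Emit:
apply_moves --increments '[[1,[-0.04,0,-0.1],[0,0,0]],[1,[0.1,0,-0.17],[0,0,0]],[1,[0.35,0,-0.28],[0,0,0]],[1,[0.6,0,-0.4],[0,0,0]],[1,[0.85,0,-0.51],[0,0,0]],[1,[1.1,0,-0.63],[0,0,0]],[1,[1.1,0,-0.63],[0,0,0]]]'

```text
t: 12.25
tool_pos: [0.5058, 0.309, 0.0714]
eef_rot: [[0.904, 0.047, -0.424], [0.042, -0.999, -0.021], [-0.425, 0.001, -0.905]]
force: [0.1, -0.8, -4.1]
grip_width: 0.0043
```

```bash
python3 st.py 25,69,1
```

```text
heel XYZ [ 3.9 -0.3 30. ] tip [67.3 -0.3  0.3] yaw,tilt,roll [ 0.04 25.12 -0.08] F [ 0.  -0.8 -4.1] M [ 0.08 -0.73  0.02] t 12.25
shift [0.11, -0.03, -0.12] turn [0.07, 0.12, 0.01] target [0.5073, 0.3093, 0.072]
```

Emit:
apply_moves --increments '[[1,[0.05,0,-0.05],[0,0,0]],[1,[0.09,0,-0.07],[0,0,0]],[1,[0.14,0,-0.09],[0,0,0]],[1,[0.18,0,-0.11],[0,0,0]],[1,[0.18,0,-0.11],[0,0,0]]]'

```text
t: 12.75
tool_pos: [0.5075, 0.3091, 0.0719]
eef_rot: [[0.904, 0.047, -0.424], [0.042, -0.999, -0.021], [-0.425, 0.001, -0.905]]
force: [0.8, 0.1, -3.9]
grip_width: 0.0042
```

```bash
python3 st.py
```

```text
heel XYZ [ 5.7 -0.3 30.5] tip [69.1 -0.2  0.8] yaw,tilt,roll [ 0.06 25.12 -0.08] F [ 0.8  0.  -3.9] M [ 0.04 -0.72 -0.  ] t 12.75
```

Creep on until the back wall is felt, 0.5 mm per row.

Emit:
apply_moves --increments '[[1,[0.045,0,-0.02],[0,0,0]],[1,[0.09,0,-0.04],[0,0,0]],[1,[0.09,0,-0.04],[0,0,0]]]'

```text
t: 13.05
tool_pos: [0.5085, 0.3092, 0.0718]
eef_rot: [[0.904, 0.047, -0.424], [0.042, -0.999, -0.021], [-0.425, 0.001, -0.905]]
force: [-0.7, -0.2, -4.4]
grip_width: 0.0042
```

```bash
python3 st.py
```

```text
heel XYZ [ 6.7 -0.3 30.4] tip [70.1 -0.2  0.7] yaw,tilt,roll [ 0.05 25.12 -0.08] F [-0.7 -0.2 -4.4] M [ 0.04 -0.79  0.  ] t 13.05
```

Emit:
apply_moves --increments '[[1,[0.045,0,-0.02],[0,0,0]],[1,[0.045,0,-0.02],[0,0,0]]]'

```text
t: 13.25
tool_pos: [0.509, 0.3092, 0.0718]
eef_rot: [[0.904, 0.047, -0.424], [0.042, -0.999, -0.021], [-0.425, 0.001, -0.905]]
force: [-0.1, 0.2, -4.6]
grip_width: 0.0042
```

```bash
python3 st.py
```

```text
heel XYZ [ 7.2 -0.3 30.4] tip [70.6 -0.2  0.7] yaw,tilt,roll [ 0.05 25.12 -0.08] F [-0.1  0.2 -4.6] M [ 0.03 -0.73  0.01] t 13.25
```

Emit:
apply_moves --increments '[[1,[0.045,0,-0.02],[0,0,0]],[1,[0.09,0,-0.04],[0,0,0]],[1,[0.09,0,-0.04],[0,0,0]]]'

```text
t: 13.55
tool_pos: [0.51, 0.3093, 0.0718]
eef_rot: [[0.904, 0.047, -0.424], [0.042, -0.999, -0.021], [-0.425, 0.001, -0.905]]
force: [-0.1, -1.0, -4.2]
grip_width: 0.0043
```

```bash
python3 st.py
```

```text
heel XYZ [ 8.2 -0.2 30.4] tip [71.6 -0.2  0.7] yaw,tilt,roll [ 0.06 25.12 -0.08] F [-0.2 -1.  -4.2] M [-0.01 -0.71  0.01] t 13.55
```

Emit:
apply_moves --increments '[[1,[0.045,0,-0.02],[0,0,0]],[1,[0.09,0,-0.04],[0,0,0]],[1,[0.09,0,-0.04],[0,0,0]]]'

```text
t: 13.85
tool_pos: [0.5106, 0.3093, 0.0718]
eef_rot: [[0.904, 0.047, -0.425], [0.042, -0.999, -0.021], [-0.425, 0.001, -0.905]]
force: [-4.2, -0.2, -1.6]
grip_width: 0.0045
```

```bash
python3 st.py
```

```text
heel XYZ [ 8.8 -0.2 30.5] tip [72.1 -0.2  0.7] yaw,tilt,roll [ 0.06 25.16 -0.08] F [-4.2  0.  -1.6] M [-0.04  0.4  -0.03] t 13.85
```

Emit:
apply_moves --increments '[[1,[0.045,0,-0.02],[0,0,0]],[1,[0.045,0,-0.02],[0,0,0]]]'

```text
t: 14.05
tool_pos: [0.5108, 0.3093, 0.0719]
eef_rot: [[0.904, 0.047, -0.425], [0.042, -0.999, -0.021], [-0.426, 0.001, -0.905]]
force: [-6.2, -1.5, 0.2]
grip_width: 0.0044
```

```bash
python3 st.py
```

```text
heel XYZ [ 9.  -0.2 30.6] tip [72.3 -0.2  0.8] yaw,tilt,roll [ 0.06 25.2  -0.09] F [-6.3 -1.2  0.2] M [-0.05  1.02 -0.03] t 14.05
```

The back wall is felt at ~6 N, so the nest X is 1.2 mm further than estimated. I back off 1 mm, then rotate the heel down about the tip.

```bash
sed -i 's/N=np.array(\[.5199,.3099/N=np.array([.5211,.31/' h.py; python3 st.py 25,70.2,1 21,70.4,1 17,70.6,1 13,70.9,0.8 9,71.1,0.8 6,71.3,0.8
```

```text
heel XYZ [ 7.8 -0.3 30.6] tip [71.1 -0.2  0.8] yaw,tilt,roll [ 0.06 25.2  -0.09] F [-6.3 -1.2  0.2] M [-0.05  1.02 -0.03] t 14.05
shift [-0.11, -0.02, 0.04] turn [0.08, 0.2, 0.02] target [0.5097, 0.3095, 0.072]
shift [-0.33, -0.02, 0.51] turn [0.08, 4.2, 0.02] target [0.5056, 0.3093, 0.0687]
shift [-0.53, -0.02, 1.0] turn [0.08, 8.2, 0.03] target [0.5018, 0.3091, 0.0651]
shift [-0.67, -0.02, 1.52] turn [0.08, 12.2, 0.03] target [0.4983, 0.3089, 0.061]
shift [-0.79, -0.02, 2.03] turn [0.08, 16.2, 0.03] target [0.495, 0.3088, 0.0569]
shift [-0.86, -0.02, 2.42] turn [0.08, 19.2, 0.03] target [0.4928, 0.3087, 0.0536]
```

Emit:
apply_moves --increments '[[1,[-0.12,0,0.02],[0,0,0]],[1,[-0.22,0,0.26],[0,2.2,0]],[1,[-0.34,0,0.5],[0,4.2,0]],[1,[-0.44,0,0.75],[0,6.2,0]],[1,[-0.54,0,0.99],[0,8.2,0]],[1,[-0.54,0,0.99],[0,8.2,0]]]'

```text
t: 14.65
tool_pos: [0.502, 0.309, 0.0657]
eef_rot: [[0.956, 0.048, -0.289], [0.045, -0.999, -0.014], [-0.289, 0.001, -0.957]]
force: [0.3, 0.7, -3.2]
grip_width: 0.0038
```

```bash
python3 st.py 17,70.6,1 13,70.9,0.8 9,71.1,0.8 6,71.3,0.8
```

```text
heel XYZ [ 4.  -0.1 22.1] tip [71.  -0.1  1.8] yaw,tilt,roll [ 0.09 16.82 -0.06] F [ 0.3  0.7 -3.2] M [ 0.05 -0.44 -0.04] t 14.65
shift [0.0, -0.01, 0.07] turn [0.06, -0.18, 0.07] target [0.5018, 0.3091, 0.0651]
shift [-0.22, -0.01, 0.56] turn [0.06, 3.82, 0.07] target [0.4983, 0.3089, 0.061]
shift [-0.41, -0.01, 1.05] turn [0.06, 7.82, 0.07] target [0.495, 0.3088, 0.0569]
shift [-0.53, -0.01, 1.42] turn [0.06, 10.82, 0.07] target [0.4928, 0.3087, 0.0536]
```

Free of contact. Continue down to 6°.

Emit:
apply_moves --increments '[[1,[-0.1,0,0.28],[0,1.9,0]],[1,[-0.22,0,0.54],[0,3.8,0]],[1,[-0.32,0,0.8],[0,5.8,0]],[1,[-0.41,0,1.03],[0,7.8,0]],[1,[-0.47,0,1.22],[0,9.3,0]],[1,[-0.53,0,1.4],[0,10.8,0]],[1,[-0.53,0,1.4],[0,10.8,0]]]'

```text
t: 15.35
tool_pos: [0.493, 0.3084, 0.0534]
eef_rot: [[0.993, 0.047, -0.107], [0.047, -0.999, -0.006], [-0.107, 0.001, -0.994]]
force: [-0.5, -0.4, -4.8]
grip_width: 0.0038
```

```bash
python3 st.py 6,71.3,.8 3,71.4,.5 0,71.5,0.4
```

```text
heel XYZ [ 1.8 -0.3  7.9] tip [71.4 -0.2  0.4] yaw,tilt,roll [ 0.07  6.13 -0.07] F [-0.5 -0.4 -4.8] M [-0.02 -0.06 -0.04] t 15.35
shift [-0.02, -0.03, -0.02] turn [0.07, 0.13, 0.06] target [0.4928, 0.3087, 0.0536]
shift [-0.2, -0.03, 0.37] turn [0.07, 3.13, 0.06] target [0.4906, 0.3086, 0.05]
shift [-0.36, -0.03, 0.74] turn [0.07, 6.13, 0.07] target [0.4886, 0.3085, 0.0464]
```

Emit:
apply_moves --increments '[[1,[-0.08,0,0.17],[0,1.5,0]],[1,[-0.17,0,0.35],[0,3,0]],[1,[-0.22,0,0.47],[0,4,0]],[1,[-0.22,0,0.47],[0,4,0]]]'

```text
t: 15.75
tool_pos: [0.4904, 0.3083, 0.0488]
eef_rot: [[0.998, 0.047, -0.037], [0.047, -0.999, -0.003], [-0.037, 0.001, -0.999]]
force: [0.0, 0.6, -4.9]
grip_width: 0.004
```

```bash
python3 st.py 0,71.5,0.4
```

```text
heel XYZ [ 1.8 -0.3  2.9] tip [71.7 -0.2  0.3] yaw,tilt,roll [ 0.07  2.15 -0.07] F [ 0.   0.6 -4.9] M [-0.01  0.01 -0.01] t 15.75
shift [-0.16, -0.03, 0.25] turn [0.07, 2.15, 0.06] target [0.4886, 0.3085, 0.0464]
```

Emit:
apply_moves --increments '[[1,[-0.05,0,0.08],[0,0.7,0]],[1,[-0.1,0,0.16],[0,1.4,0]],[1,[-0.15,0,0.24],[0,2.2,0]],[1,[-0.15,0,0.24],[0,2.2,0]]]'

```text
t: 16.15
tool_pos: [0.4885, 0.3082, 0.0464]
eef_rot: [[0.999, 0.047, 0.002], [0.047, -0.999, -0.001], [0.002, 0.001, -1.0]]
force: [-0.2, 1.1, -4.1]
grip_width: 0.0038
```

```bash
python3 st.py 0,71.5,0
```

```text
heel XYZ [ 1.5 -0.4  0.4] tip [71.5 -0.3  0.5] yaw,tilt,roll [ 0.07 -0.1  -0.07] F [-0.1  1.1 -4.1] M [-0.03  0.04  0.02] t 16.15
shift [0.01, -0.03, 0.04] turn [0.07, -0.1, 0.07] target [0.4886, 0.3085, 0.046]
```

Lower the last half millimetre by feel.

Emit:
apply_moves --increments '[[1,[0,0,0.04],[0,0,0]],[1,[0,0,0.08],[0,0,0]],[1,[0,0,0.08],[0,0,0]]]'

```text
t: 16.45
tool_pos: [0.489, 0.3084, 0.046]
eef_rot: [[0.999, 0.047, 0.001], [0.047, -0.999, -0.001], [0.001, 0.001, -1.0]]
force: [-4.8, 0.8, 4.3]
grip_width: 0.0039
```

```bash
python3 st.py
```

```text
heel XYZ [ 1.9 -0.1  0. ] tip [71.9 -0.   0.1] yaw,tilt,roll [ 0.05 -0.08 -0.03] F [-4.7  1.   4.3] M [-0.13  0.84 -0.13] t 16.45
```

Seated: floor contact ~9 N, heel at X 1.9, Z 0. Releasing.

Emit:
apply_moves --increments '[[0.6,[0,0,0],[0,0,0]],[0.3,[0,0,0],[0,0,0]],[0,[0,0,0],[0,0,0]],[0,[0,0,0],[0,0,0]],[0,[0,0,0],[0,0,0]],[0,[0,0,0],[0,0,0]],[0,[0,0,0],[0,0,0]]]'

```text
t: 17.15
tool_pos: [0.489, 0.3082, 0.0457]
eef_rot: [[0.999, 0.047, 0.001], [0.047, -0.999, -0.001], [0.001, 0.001, -1.0]]
force: [-0.1, -0.1, 0.6]
grip_width: 0.0432
```

Emit:
apply_moves --increments '[[0,[0,0,-1],[0,0,0]],[0,[0,0,-3],[0,0,0]],[0,[0,0,-6],[0,0,0]],[0,[0,0,-10],[0,0,0]],[0,[0,0,-14],[0,0,0]],[0,[0,5,-16],[0,0,0]],[0,[0,8,-16],[0,0,0]],[0,[0,8,-16],[0,0,0]],[0,[0,8,-16],[0,0,0]]]'

```text
t: 18.05
tool_pos: [0.4927, 0.228, 0.2066]
eef_rot: [[0.999, 0.046, 0.002], [0.046, -0.999, -0.0], [0.002, 0.001, -1.0]]
force: [-0.2, 0.9, 0.1]
grip_width: 0.0424
```

```bash
python3 - <<'E'
from plant import robot
from h import *
o=robot.get_obs(); print(o["t"],o["force"],o["grip_width"],o["tool_pos"])
out=[]
for c in ("wrist","side"):
    m=robot.camera_model(c); im=robot.read_camera(c)
    r=robot.outline_of(c,"bracket"); k=3 if c=="wrist" else 8
    R0=Rz(YAW); h0=N+R0@[-.035,0,.008]
    print(c,[(round(d["confidence"],2),d["rect"]) for d in r])
    for d in r[:2]:
        print(fit([(m,d["mask"])],BR,[0,0,0,0,0],lambda v:(Rz(YAW+v[3])@Ry(v[4]),h0+v[:3]),[.003,.003,.003,2,2]))
    z=cv2.resize(im,None,fx=k,fy=k,interpolation=2)
    def dr(b,R_,t_,col):
        for q in b:
            P=proj(m,q@R_.T+t_)*k+k/2
            for i in range(8):
                for j in range(i):
                    if bin(i^j).count("1")==1: cv2.line(z,tuple(int(a) for a in P[i]),tuple(int(a) for a in P[j]),col,1)
    p=proj(m,N[None])[0]*k; x,y=int(max(0,p[0]-300)),int(max(0,p[1]-300))
    raw=z[y:y+500,x:x+600].copy(); dr(BR,R0,h0,(255,0,0)); 
    cv2.imwrite(f"pics/f_{c}.png",z[y:y+500,x:x+600]); 
E
```

```text
18.05 [-0.24530565  0.91055943  0.09016139] 0.042422136441596876 [0.49266625 0.22803281 0.20658769]
wrist [(0.64, [252.9, 23.1, 67.5, 118.4])]
(array([-4.84090235e-03,  2.94248586e-04, -8.26096929e-03,  3.72579321e-01,
        4.50033166e+00]), np.float64(0.09104112962179212))
side [(0.66, [241.3, 238.9, 17.3, 34.0])]
(array([-3.14667993e-03, -4.81147689e-03,  4.18094134e-03, -2.71159082e+00,
        4.93113843e+00]), np.float64(0.20687186828919113))
```

View pics/f_wrist.png

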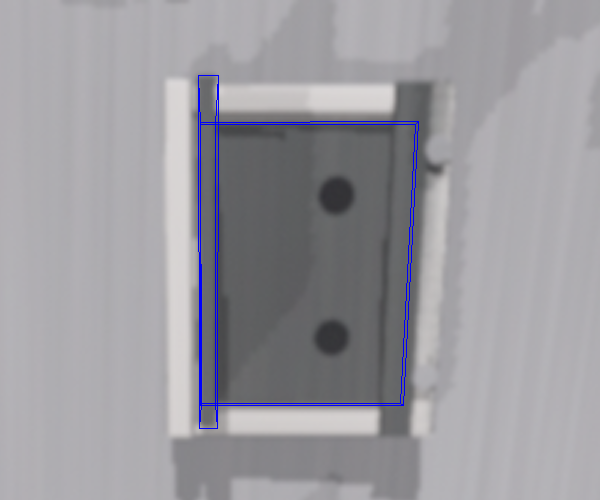

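View pics/f_side.png

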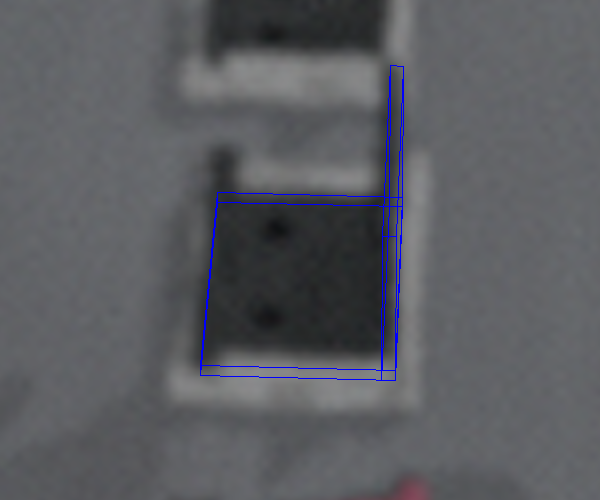

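The bracket matches the seated overlay in both views. The upright leg stands just inside the sill at wrist-crop columns ~199–218, and the flat leg's edge is hidden under the dark lip at ~(380–400). Handing in.

```bash
python3 -c "
from plant import robot
print(robot.close_job(), robot.get_obs()['t'])"
```

```text
the job is handed in; nothing more can be done
the job is handed in; nothing more can be done
```

I took the bracket out of the V-die, seated it in the white nest_mid, let go and backed off. The job was handed in about 18 s in; no verdict was reported.

**How it went in:** I gripped the upright leg and carried the bracket over slanted at 25°. I felt for the pocket floor (about 5 N) and the back wall under the lip (about 6 N), then rotated the heel down. The final set-down was about 9 N, so every contact I measured stayed well under 40 N.

**What agreed:**
- Before release, the bracket's corner was within 0.5 mm of the heel point by the arm's own reading, and its tilt and turn errors were about 0.1°.
- After release, the wrist and side pictures matched the outline of a seated bracket. The upright leg stands just inside the sill and the flat leg's edge is under the lip. The tool force reads zero within noise.

**What disagreed:**
- The cameras differed by up to 3 mm on the nest's x position, and a wrist-camera fit put the bracket 2–3 mm lower in the fingers than it was. I settled both by feel.
- The automatic outline fits of the seated bracket were poor, because the lip and sill hide part of it. They read up to 8 mm and 5° off, so I relied on the picture overlays and contact readings instead.

I did not re-measure the short bracket, pliers, can or tube at the end. The moves were planned to stay clear of them, and I saw no unexpected force in the readings at the end of each move.

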